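Change the worn bearing on a belt tensioner

ROBOT

A 7-joint arm with a two-finger parallel gripper is mounted at the origin on the work surface; the furniture and walls round the work are solid. World frame = base frame: x ahead of the robot, y to its left, z up, the work surface at z = 0. Lengths are in m, angles in rad, forces in N, time in s.
With the tool pointing down it reaches from about 0.4 to 0.85 m from the base axis. Payload 4.5 kg.
Tool frame: the origin (TCP) lies at the very end of the fingers, on their centre line; the grasp point (between the pads) lies 19 mm behind it (tcp_to_grasp is the z of the grasp point in the tool frame, in m); z points along the fingers, y is the line along which they close (so a half turn about z gives the same grasp; the last joint's range is limited). The gripper opens to 88 mm and grips with 3 to 60 N. Pads are 18 mm wide; open, the fingers measure 123 mm over their backs; the gripper's body (75 mm by 187 mm) begins 45 mm behind the grasp point.
Start: joints at [-1.082, 0.689, -0.195, 1.565, 0.157, 0.902, -0.215], TCP at [0.275, 0.562, 0.239] pointing down, gripper open.
Joint ranges: [-3.01, 3.01], [-0.46, 2.08], [-1.47, 1.51], [0.13, 2.56], [-1, 4.14], [0.04, 2.09], [-2.66, 2.66]. Speed limits (rad/s): [2.57, 2.57, 3.14, 3.14, 3.14, 3.14, 3.14].

INTERFACE

Orientations are given as a unit quaternion [x, y, z, w].
In Python, from plant import * gives the robot as it stands. The module is installed in compiled form; this text tells all that it offers.
- The arm moves only by the shell command python3 -m jog 'ROWS' [OPENING] [FORCE]. ROWS is JSON, a list that holds one entry, the list of rows, each a list of 6 numbers: the shift along the tool's x, y, z in m, then the turn, a rotation vector about the tool's x, y, z in rad. In form: [[[dx, dy, dz, ax, ay, az], ...]]. A call has 1 to 12 rows; each row shifts and turns the commanded pose from where the row before left it, along the tool's axes as they then stand; what a row does not reach is not made up. A row lasts 1/8 s, in which the tool goes at most 62.5 mm and 10.7 degrees, less where a joint would pass 70% of its speed; a pose out of reach is approached as far as the arm can. A call with a gripper value outside its range is refused whole. OPENING is the finger opening in m, from 0 to 0.0881, set as the call begins (- or left out, the last holds). The fingers move at their own pace and stop on an object; FORCE is the grip in N (left out, the last holds). Time passes only in rows, so rows that do not move let the fingers close. It gives the time, the measured TCP pose, the force, the opening and the grip force at its end, in the units of the state.
- get_state(): the state, without advancing time (a new reading comes with each control period).
- snapshot(name): name is "scene" or "top" or "wrist"; returns a dict with "frame" (420x560x3 uint8, red, green, blue), "mtx" (3x3 intrinsics, pixels), "xyz" and "orientation" of the camera in the world; the wrist camera has in their place "mount" (4x4, takes a point from camera to tool coordinates, whose origin is the TCP and whose axes are the flange's). Camera axes: x right, y down, z forward; pixel columns grow to the right and rows downward; lengths in m; the calibration is good to about 2 mm. A picture is of the moment at which its call begins: read the wrist's pose just before it. There is no depth.
- finish_job(): hands the job in; it is judged then, once.
The state is a dict: "clock": time; "q": joint angles; "qd": joint speeds; "joint_torque": joint torques, N m; "tool_pos": TCP position; "eef_rot": TCP orientation; "contact_force": force on the tool from outside, world axes, zero at the start; "moment": the same for the moment, N m; "opening": opening from 0.0 (shut) to 1.0 (fully open); "finger_force": force on a finger pad.
Only numpy, scipy, OpenCV 4.12 (cv2) and the standard library are available. Lean on these libraries where they do the work, as an engineer would, in place of code of your own. Each camera call takes 0.05 s, during which the arm holds its last target. There are 200 camera calls.

TASK

Change the worn bearing on the belt-tensioner bracket: slip the shaft collar and then the distance ring off the upright axle and lay both in the shallow metal parts tray, then lift the worn bearing off and put it in the scrap box. Fit the new bearing, which lies on the piece of cardboard, on the axle and put the distance ring and then the collar back on top of it, each pushed down fully home. Let go of everything at the end.

Things in the scene. Friction and masses are not known exactly. Their poses are not given: they have to be found in the camera images.
- axle_seat (a point): fixed tensioner bracket: dark oblong foot plate (140 along x, 76 along y, 10 mm thick), cast boss 31 mm wide at its top. This point: centre of the shoulder on that boss, 30 mm above the bench, z up along the bright axle, which is 17 mm thick for 36 mm above the shoulder, then tapers to a 7 mm tip 44 mm above it. The three parts on it are loose slip fits, no thread or clip
- shaft_collar_centre (a point): shaft collar: bright plain steel ring, outside diameter 32 mm, bore 20 mm, 14 mm high, with a small dark grub-screw hole in its side (already slackened, it slides freely); topmost on the axle at the start. The point is its centre half-way up, z along its bore
- distance_ring_centre (a point): distance ring: darker plain steel ring, outside diameter 40 mm, bore 20 mm, 14 mm high; on the axle between collar and worn bearing. The point is its centre half-way up, z along its bore
- worn_bearing_centre (a point): worn ball bearing, open type with bare balls, outside diameter 52 mm, bore 20 mm, 15 mm high; lowest on the axle at the start, on the shoulder, its rim showing all round under the ring. The point is its centre half-way up, z along its bore
- new_bearing_centre (a point): new ball bearing, sealed type with black rubber seals, outside diameter 52 mm, bore 20 mm, 15 mm high, lying flat on a piece of brown cardboard (100 x 84 x 3 mm, fixed). The point is its centre half-way up, z along its bore
- tray: shallow open grey metal parts tray, empty, fixed: 130 mm along its x, 180 mm along its y, rim 18 mm above the bench, walls 3 mm, inner floor 3 mm above the bench; holds collar and ring side by side along its y. Origin: centre of its underside, z up
- scrap_box: open dark blue sheet-steel scrap box, fixed: 150 mm along its x, 130 mm along its y, rim 45 mm above the bench, walls 3 mm, inner floor 3 mm above the bench; a few rusty bolts and nuts up to 16 mm high are fixed near its corners, the middle is free. Origin: centre of its underside, z up

How it is judged:
On the way, in this order (a step that is already met when the one before it is completed fails the run):
1. shaft collar and distance ring both lie in the parts tray (x of shaft_collar_centre in the frame of tray between -0.055 and 0.055 m and y of shaft_collar_centre in the frame of tray between -0.08 and 0.08 m and z of shaft_collar_centre in the frame of tray between 0 and 0.03 m and x of distance_ring_centre in the frame of tray between -0.055 and 0.055 m and y of distance_ring_centre in the frame of tray between -0.08 and 0.08 m and z of distance_ring_centre in the frame of tray between 0 and 0.03 m), for 0.2 s.
2. the worn bearing lies in the scrap box (x of worn_bearing_centre in the frame of scrap_box between -0.066 and 0.066 m and y of worn_bearing_centre in the frame of scrap_box between -0.056 and 0.056 m and z of worn_bearing_centre in the frame of scrap_box between 0 and 0.036 m), for 0.2 s.
At the end, for the whole second after the job is handed in: The worn bearing lies in the scrap box, below its rim. On the axle, from below, sit the new bearing, the distance ring and the collar, each within 4 mm of the axle's line, 0.12 rad of level and 3 mm of its fully home height. All are at rest (all of step 2 and linear speed of each of worn_bearing, new_bearing, distance_ring, shaft_collar below 0.02 m/s and horizontal distance between each of new_bearing_centre, distance_ring_centre, shaft_collar_centre and axle_seat below 0.004 m and z of new_bearing_centre in the frame of axle_seat between 0.0045 and 0.0105 m and angle between the z axis of each of new_bearing_centre, distance_ring_centre, shaft_collar_centre and the z axis of axle_seat, either way round below 0.12 rad and z of distance_ring_centre in the frame of axle_seat between 0.019 and 0.025 m and z of shaft_collar_centre in the frame of axle_seat between 0.033 and 0.039 m); the robot touches nothing.
It also fails if it takes over 141 s, if anything falls off the work surface, if the arm or the gripper's body presses on something with over 40 N, if the wrist force passes 120 N, or if a joint passes its speed limit or range.

## Working session

There is one attempt and no reset: what is moved stays moved. The work goes in short steps, Python scripts to look and compute and a shell command to move; the robot and the scene stay as the last step left them, time stands still between calls to the robot, and variables do not carry over. Pictures are saved under pics/ and viewed, at most 14 in all, crops included, and the job is handed in when it is done.

```bash
mkdir -p pics
python3 - <<'E'
from plant import *
import cv2
s=get_state();print({k:(v if not hasattr(v,'tolist') else v.tolist()) for k,v in s.items()})
for n in("scene","top","wrist"):
    d=snapshot(n);cv2.imwrite(f"pics/{n}0.png",d["frame"][:,:,::-1])
    print(n,{k:v for k,v in d.items() if k!="frame"})
E
```

```text
{'clock': 0.0, 'q': [-1.0821949798410924, 0.6900154546955991, -0.1945099273709238, 1.566334634842218, 0.15727223674248184, 0.902469332045931, -0.21513311592368556], 'qd': [-0.002099894522109421, -6.401437624630019e-05, -0.0015952628554366714, 1.814548308431983e-05, -0.0014771608756464407, 0.0005551463506119896, 0.000765233815871177], 'joint_torque': [0.0004812151564692613, -52.75588631629944, -1.266351118683815, -15.342859625816345, -0.05258371587842703, 0.00671076646540314, 0.0001706363673292799], 'tool_pos': [0.2743163080920914, 0.5608872715259996, 0.23789277373049383], 'eef_rot': [0.22543127839966734, 0.9742586378613615, -0.0009062492084164087, -0.0001548676482969585], 'contact_force': [-0.676820914602318, 0.49928763939008125, 0.44116536748351765], 'moment': [0.023769617858406582, 0.00220949016704536, 0.010882425747246153], 'finger_force': 0.0, 'opening': 1.0027017435702477}
scene {'mtx': array([[510.66305125,   0.        , 282.01038147],
       [  0.        , 510.66305125, 203.9688463 ],
       [  0.        ,   0.        ,   1.        ]]), 'xyz': array([-0.30084585, -0.7543265 , 
[... 205 characters left out ...]
       [  0.        ,   0.        ,   1.        ]]), 'xyz': array([0.2881472 , 0.02217898, 1.57468169]), 'orientation': array([-0.70077266,  0.70872575, -0.05984795,  0.05516983])}
wrist {'mtx': array([[376.84382907,   0.        , 280.94884767],
       [  0.        , 376.84382907, 210.1876865 ],
       [  0.        ,   0.        ,   1.        ]]), 'mount': array([[ 1.18028550e-03, -9.61484927e-01, -2.74855128e-01,
         7.09347895e-02],
       [ 9.99999058e-01,  1.32732599e-03, -3.48982190e-04,
        -7.06419943e-04],
       [ 7.00363470e-04, -2.74854457e-01,  9.61485589e-01,
        -1.46392976e-01],
       [ 0.00000000e+00,  0.00000000e+00,  0.00000000e+00,
         1.00000000e+00]])}
```

View pics/top0.png

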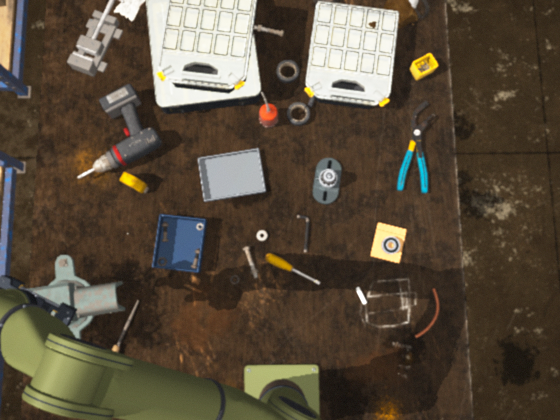

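View pics/scene0.png

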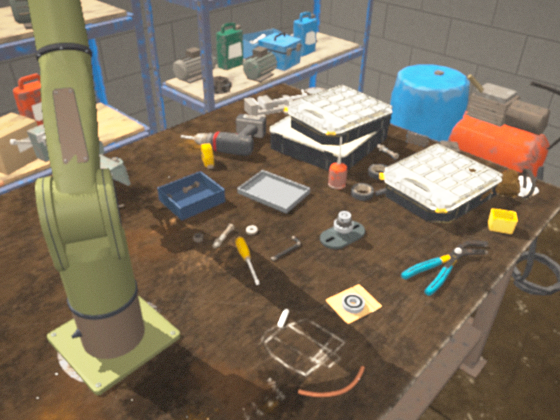

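The top view shows the bracket axle near (328,176), the tray around (232,175), the blue box around (180,243) and the new bearing at (391,244). The scene view agrees with this layout.

```bash
cat > h.py <<'E'
from plant import *
import numpy as np, cv2
from scipy.spatial.transform import Rotation as R
def cam(n):
    s=get_state(); d=snapshot(n)
    if n=="wrist":
        T=np.eye(4);T[:3,:3]=R.from_quat(s["eef_rot"]).as_matrix();T[:3,3]=s["tool_pos"];T=T@d["mount"]
        d["C"],d["R"]=T[:3,3],T[:3,:3]
    else: d["C"],d["R"]=np.array(d["xyz"]),R.from_quat(d["orientation"]).as_matrix()
    return d
def ray(d,px,z):
    v=d["R"]@np.linalg.solve(d["mtx"],[px[0],px[1],1.]);return d["C"]+v*(z-d["C"][2])/v[2]
def proj(d,p):
    q=d["mtx"]@(d["R"].T@(np.array(p)-d["C"]));return q[:2]/q[2]
def go(p,yaw=None):
    "tool-axis deltas to world TCP p, yaw = world angle of tool y"
    s=get_state();M=R.from_quat(s["eef_rot"]).as_matrix()
    print("pos",np.round(s["tool_pos"],4),"yaw",round(np.arctan2(M[1,1],M[0,1]),4),"t",round(s["clock"],2),"shift",np.round(M.T@(np.array(p)-s["tool_pos"]),4))
    if yaw is not None:
        W=R.from_matrix(np.array([[np.sin(yaw),np.cos(yaw),0],[-np.cos(yaw),np.sin(yaw),0],[0,0,-1]]).T.reshape(3,3).T)
        print("turn",np.round((R.from_matrix(M).inv()*W).as_rotvec(),4))
E
python3 - <<'E'
from h import *
d=cam("top")
for n,l,z in(("axle",[(328,176)],.073),("tray",[(198,157),(261,149),(267,193),(204,201)],.018),("box",[(160,214),(207,218),(200,273),(152,268)],.045),("new",[(391,244)],.018)):
    P=[ray(d,p,z)[:2] for p in l];print(n,np.round(np.mean(P,0),4),np.round(P,3).tolist())
e=cam("scene")
for n,px,z in(("axle",(344,215),.074),("tray",(274,191),.018),("new",(352,302),.018)):print(n,ray(e,px,z))
go([.6,-.1,.24],0)
E
```

```text
axle [ 0.624 -0.138] [[0.624, -0.138]]
tray [0.6426 0.1357] [[0.697, 0.237], [0.72, 0.052], [0.587, 0.035], [0.566, 0.218]]
box [0.4414 0.282 ] [[0.525, 0.34], [0.512, 0.206], [0.357, 0.224], [0.372, 0.358]]
new [ 0.4346 -0.3195] [[0.435, -0.319]]
axle [ 0.62080528 -0.14354818  0.074     ]
tray [0.63276399 0.12509817 0.018     ]
new [ 0.4278921  -0.31978983  0.018     ]
pos [0.2745 0.5612 0.2383] yaw 1.116 t 0.25 shift [-0.5829 -0.451  -0.0012]Traceback (most recent call last):
  File "<stdin>", line 7, in <module>
  File "h.py", line 20, in go
    W=R.from_matrix(np.array([[np.sin(yaw),np.cos(yaw),0],[-np.cos(yaw),np.sin(yaw),0],[0,0,-1]]).T.reshape(3,3).T)
  File "scipy/spatial/transform/_rotation.pyx", line 1143, in scipy.spatial.transform._rotation.Rotation.from_matrix
ValueError: Non-positive determinant (left-handed or null coordinate frame) in rotation matrix 0: [[ 0.  1.  0.]
 [-1.  0.  0.]
 [ 0.  0. -1.]].
```

```bash
python3 - <<'E'
s=open('h.py').read()
i=s.index("        W=");j=s.index("        print(\"turn")
s=s[:i]+"        c,n=np.cos(yaw),np.sin(yaw);W=R.from_matrix([[-n,c,0],[c,n,0],[0,0,-1]])\n"+s[j:]
open('h.py','w').write(s)
E
python3 -c "
from h import *
go([.622,-.141,.18],0)"
```

```text
pos [0.2745 0.5612 0.2383] yaw 1.116 t 0.25 shift [-0.6207 -0.4781  0.0588]
turn [-7.000e-04  6.000e-04  1.116e+00]
```

```bash
python3 -m jog '[[[-0.044,-0.034,0.004,0,0,0],[-0.044,-0.034,0.004,0,0,0],[-0.044,-0.034,0.004,0,0,0],[-0.044,-0.034,0.004,0,0,0],[-0.044,-0.034,0.004,0,0,0],[-0.044,-0.034,0.004,0,0,0],[-0.044,-0.034,0.004,0,0,0],[-0.044,-0.034,0.004,0,0,0],[-0.044,-0.034,0.004,0,0,0],[-0.044,-0.034,0.004,0,0,0],[-0.044,-0.034,0.004,0,0,0],[-0.044,-0.034,0.004,0,0,0]]]' 0.05 30
python3 -m jog '[[[-0.044,-0.034,0.004,0,0,0],[-0.044,-0.034,0.004,0,0,0],[0,0,0,0,0,0.186],[0,0,0,0,0,0.186],[0,0,0,0,0,0.186],[0,0,0,0,0,0.186],[0,0,0,0,0,0.186],[0,0,0,0,0,0.186],[0,0,0,0,0,0],[0,0,0,0,0,0]]]'
python3 -c "
from h import *
go([.622,-.141,.18],0);print(get_state()['q'])
d=cam('wrist');cv2.imwrite('pics/w1.png',d['frame'][:,:,::-1]);import pickle;pickle.dump(d,open('w1.pkl','wb'))
print(proj(d,[.622,-.141,.074]))"
```

```text
clock: 1.75
tool_pos: [0.5704, -0.0387, 0.1906]
eef_rot: [0.225, 0.974, 0.0, 0.0]
contact_force: [-0.4, 1.1, 1.1]
opening: 0.57
finger_force: 0.0
clock: 3.0
tool_pos: [0.6188, -0.1366, 0.1826]
eef_rot: [0.706, 0.708, -0.0, -0.0]
contact_force: [-0.0, -0.1, -0.1]
opening: 0.567
finger_force: 0.0
pos [ 0.6188 -0.1366  0.1826] yaw 0.0032 t 3.0 shift [-0.0044  0.0032  0.0026]
turn [-0.0002 -0.0002  0.0032]
[ 0.13418846  0.76409     0.01911276  1.59874975 -0.01898967  0.77916527
  0.16473836]
[286.27376172 212.26780202]
```

View pics/w1.png

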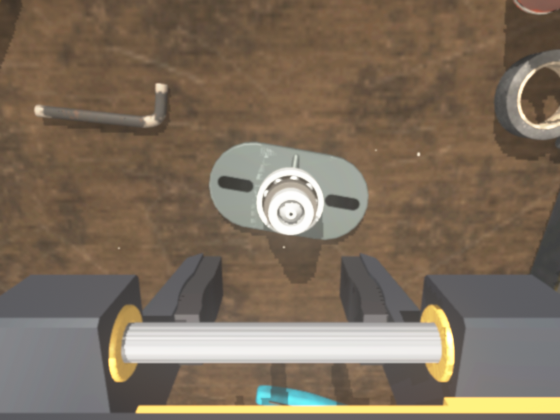

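The wrist view shows the bracket below with the axle tip at about (291,212). It is concentric with the collar, and nothing else is near the fingers.

Run:
```python
from h import *;import pickle
d=pickle.load(open('w1.pkl','rb'))
print(ray(d,(291,212),.074))
im=d["frame"];cv2.imwrite('pics/w1c.png',cv2.resize(im[150:260,230:350,::-1],None,fx=5,fy=5,interpolation=cv2.INTER_CUBIC))
```

```text
[ 0.62532954 -0.14078817  0.074     ]
```

View pics/w1c.png

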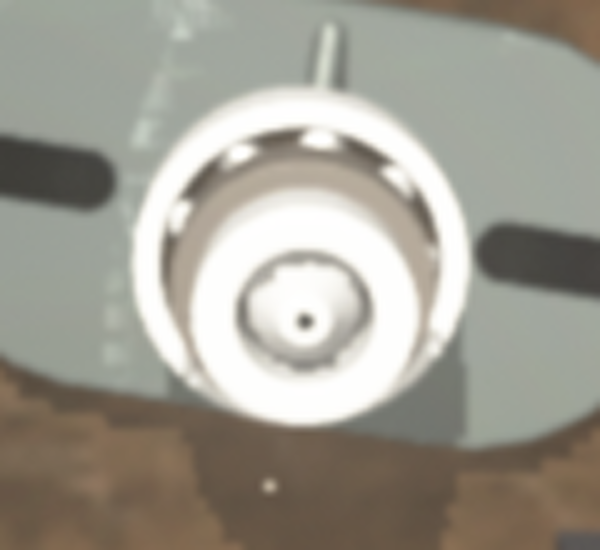

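```bash
python3 -m jog '[[[-0.0045,0.0065,0.04,0,0,0],[0,0,0.04,0,0,0],[0,0,0.03,0,0,0],[0,0,0.0112,0,0,0],[0,0,0,0,0,0]]]' 0.05
python3 -m jog '[[[0,0,0,0,0,0],[0,0,0,0,0,0],[0,0,0,0,0,0],[0,0,0,0,0,0]]]' 0.02 25
python3 -c "
from h import *
go([.62,-.141,.18],0)
d=cam('wrist');cv2.imwrite('pics/w2.png',d['frame'][:,:,::-1])"
```

```text
clock: 3.68
tool_pos: [0.6252, -0.1413, 0.0613]
eef_rot: [0.707, 0.707, -0.0, -0.0]
contact_force: [-0.1, -0.2, -0.6]
opening: 0.566
finger_force: 0.0
clock: 4.18
tool_pos: [0.6262, -0.1414, 0.0628]
eef_rot: [0.707, 0.707, 0.001, 0.001]
contact_force: [-1.0, 0.5, 6.5]
opening: 0.355
finger_force: 25.0
pos [ 0.6262 -0.1414  0.0628] yaw 0.0001 t 4.17 shift [ 0.0004 -0.006  -0.1173]
turn [0.0021 0.0004 0.0001]
```

View pics/w2.png

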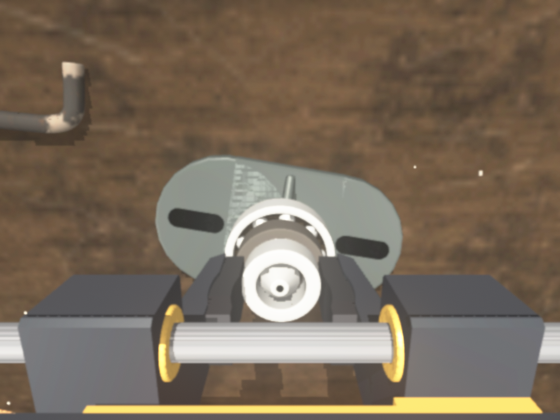

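```bash
python3 -m jog '[[[0,0,-0.015,0,0,0],[0,0,-0.03,0,0,0],[0,0,-0.025,0,0,0],[0.048,0.004,0,0,0,0],[0.048,0.004,0,0,0,0],[0.048,0.004,0,0,0,0],[0.048,0.004,0,0,0,0],[0.048,0.005,0,0,0,0],[0,0,0,0,0,0],[0,0,0,0,0,0]]]'
python3 -c "
from h import *
go([.647,.098,.007])
d=cam('wrist');cv2.imwrite('pics/w3.png',d['frame'][:,:,::-1]);
for p in([.6426,.1357,.003],[.647,.098,.003],[.638,.175,.003]):print(proj(d,p))
for px in((0,0),):pass
import pickle;pickle.dump(d,open('w3.pkl','wb'))"
```

```text
clock: 5.48
tool_pos: [0.6462, 0.0981, 0.1319]
eef_rot: [0.707, 0.707, -0.0, 0.0]
contact_force: [-0.2, -0.4, -0.4]
opening: 0.35
finger_force: 25.0
pos [0.6462 0.0981 0.1319] yaw 0.0001 t 5.47 shift [0.     0.0008 0.1249]
[276.75188992 148.70129   ]
[282.68137173 199.04122498]
[270.05100947  91.97384419]
```

View pics/w3.png

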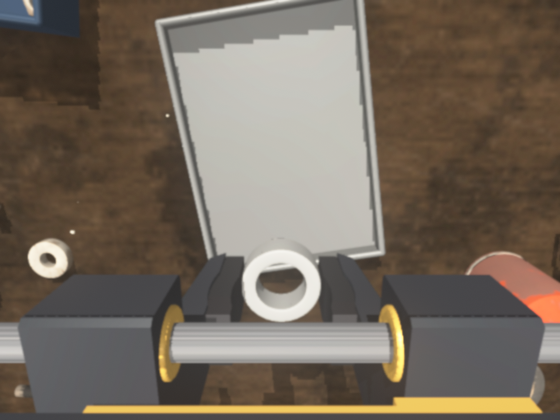

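The tray fills the upper middle of the view. Its rim corners are near (160,22), (361,0), (383,252) and (212,262), and the collar is held squarely between the fingers.

```bash
python3 -c "
from h import *;import pickle
d=pickle.load(open('w3.pkl','rb'))
P=np.array([ray(d,p,.018) for p in((160,22),(361,0),(383,252),(209,262))]);print(P.round(4),P.mean(0))"
python3 -m jog '[[[0,0.001,0.06,0,0,0],[0,0,0.05,0,0,0],[0,0,0.0135,0,0,0],[0,0,0,0,0,0],[0,0,0,0,0,0]]]'
```

```text
[[0.5695 0.2165 0.018 ]
 [0.6951 0.2291 0.018 ]
 [0.7215 0.0614 0.018 ]
 [0.5919 0.0532 0.018 ]] [0.6445146  0.14003383 0.018     ]
clock: 6.15
tool_pos: [0.6487, 0.0979, 0.0095]
eef_rot: [0.708, 0.707, 0.001, 0.001]
contact_force: [0.1, 0.3, -1.4]
opening: 0.349
finger_force: 25.0
```

```bash
python3 -m jog '[[[0,0,0.002,0,0,0],[0,0,0,0,0,0]]]'
python3 -m jog '[[[0,0,0,0,0,0],[0,0,0,0,0,0],[0,0,-0.03,0,0,0],[0,0,-0.06,0,0,0],[-0.048,-0.004,-0.03,0,0,0],[-0.048,-0.004,0,0,0,0],[-0.048,-0.004,0,0,0,0],[-0.048,-0.004,0,0,0,0],[-0.048,-0.005,0,0,0,0],[0,0,0,0,0,0]]]' 0.058
python3 -c "
from h import *
go([.6255,-.1414,.048],0)
d=cam('wrist');cv2.imwrite('pics/w4.png',d['frame'][:,:,::-1])"
```

```text
clock: 6.4
tool_pos: [0.6476, 0.0988, 0.0065]
eef_rot: [0.707, 0.707, 0.0, 0.0]
contact_force: [0.8, 0.2, -0.8]
opening: 0.355
finger_force: 25.0
clock: 7.65
tool_pos: [0.625, -0.1483, 0.1262]
eef_rot: [0.71, 0.704, -0.002, 0.001]
contact_force: [-0.5, 0.6, -0.3]
opening: 0.655
finger_force: 0.0
pos [ 0.625  -0.1483  0.1262] yaw -0.0085 t 7.65 shift [0.0072 0.0005 0.0782]
turn [-0.0005  0.0046 -0.0085]
```

View pics/w4.png

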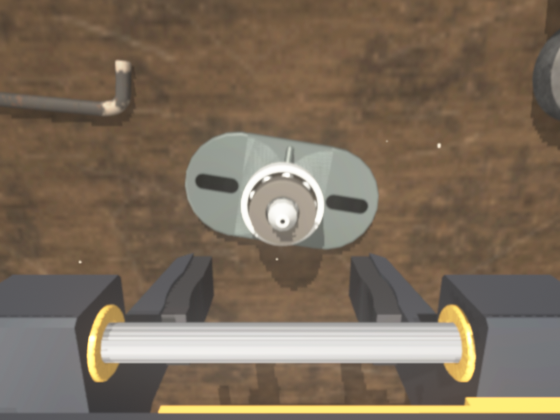

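The axle tip shows at (282,218), with the grey ring around it above the bearing. The arm was still settling at that moment, so I go by the commanded pose.

```bash
python3 -m jog '[[[0,0,0.03,0,0,0],[0,-0.001,0.03,0,0,0],[0,0,0.018,0,0,0],[0,0,0,0,0,0],[0,0,0,0,0,0]]]'
python3 -m jog '[[[0,0,0,0,0,0],[0,0,0,0,0,0],[0,0,0,0,0,0],[0,0,0,0,0,0]]]' 0.03 25
python3 -m jog '[[[0,0,-0.015,0,0,0],[0,0,-0.03,0,0,0],[0,0,-0.04,0,0,0],[0,0,0,0,0,0]]]'
python3 -c "
from h import *
go([.634,.178,.13],0)
d=cam('wrist');cv2.imwrite('pics/w5.png',d['frame'][:,:,::-1])"
```

```text
clock: 8.32
tool_pos: [0.6263, -0.1409, 0.0489]
eef_rot: [0.707, 0.707, 0.001, 0.001]
contact_force: [-0.5, 0.7, 0.7]
opening: 0.658
finger_force: 0.0
clock: 8.82
tool_pos: [0.6259, -0.1413, 0.0488]
eef_rot: [0.707, 0.707, 0.0, 0.0]
contact_force: [0.5, -0.2, 6.5]
opening: 0.442
finger_force: 25.0
clock: 9.32
tool_pos: [0.6276, -0.1418, 0.1367]
eef_rot: [0.707, 0.707, 0.002, 0.003]
contact_force: [0.1, 0.3, -0.8]
opening: 0.445
finger_force: 25.0
pos [ 0.6276 -0.1418  0.1367] yaw -0.0003 t 9.32 shift [0.3198 0.0062 0.0063]
turn [ 0.0067  0.0013 -0.0003]
```

View pics/w5.png

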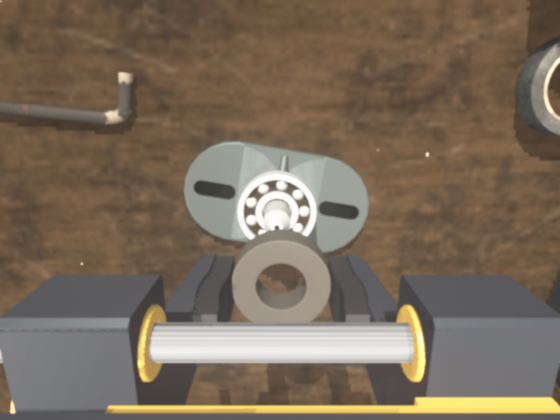

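The ring is between the fingers and the worn bearing with bare balls stays on the axle.

```bash
python3 -m jog '[[[0.053,0.002,0,0,0,0],[0.053,0.002,0,0,0,0],[0.053,0.002,0,0,0,0],[0.053,0.002,0,0,0,0],[0.053,0.002,0,0,0,0],[0.053,0,0,0,0,0],[0,0,0,0,0,0],[0,0,0.05,0,0,0],[0,0,0.05,0,0,0],[0,0,0.022,0,0,0],[0,0,0,0,0,0],[0,0,0.003,0,0,0]]]'
python3 -m jog '[[[0,0,0,0,0,0],[0,0,0,0,0,0]]]'
python3 -m jog '[[[0,0,0,0,0,0],[0,0,0,0,0,0],[0,0,-0.03,0,0,0],[0,0,-0.05,0,0,0],[0,0,-0.05,0,0,0],[0,0,-0.02,0,0,0],[0,0,0,0,0,0]]]' 0.056
python3 -c "
from h import *
go([.6255,-.1414,.048],0)
d=cam('wrist');cv2.imwrite('pics/w6.png',d['frame'][:,:,::-1])"
```

```text
clock: 10.88
tool_pos: [0.6368, 0.1768, 0.0096]
eef_rot: [0.707, 0.707, 0.001, 0.001]
contact_force: [0.4, 0.4, -1.5]
opening: 0.444
finger_force: 25.0
clock: 11.12
tool_pos: [0.636, 0.177, 0.0091]
eef_rot: [0.707, 0.707, 0.001, 0.0]
contact_force: [-0.6, 0.3, -0.5]
opening: 0.446
finger_force: 25.0
clock: 12.0
tool_pos: [0.6365, 0.1771, 0.16]
eef_rot: [0.707, 0.707, 0.002, 0.001]
contact_force: [0.8, -0.2, 0.3]
opening: 0.633
finger_force: 0.0
pos [0.6365 0.1771 0.16  ] yaw -0.0001 t 12.0 shift [-0.3186 -0.0115  0.1115]
turn [ 0.0039 -0.0013 -0.0001]
```

View pics/w6.png

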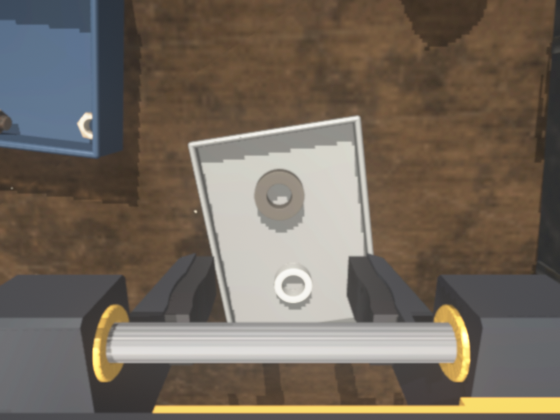

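Ring at (280,195) and collar at (293,286) both lie flat in the tray.

```bash
python3 -m jog '[[[-0.053,-0.002,0,0,0,0],[-0.053,-0.002,0,0,0,0],[-0.053,-0.002,0,0,0,0],[-0.053,-0.002,0,0,0,0],[-0.053,-0.002,0,0,0,0],[-0.053,-0.0005,0,0,0,0],[0,0,0,0,0,0],[0,0,0.05,0,0,0],[0,0,0.05,0,0,0],[0,0,0.032,0,0,0],[0,0,0,0,0,0],[0,0,0,0,0,0]]]' 0.07
python3 -m jog '[[[0,0,0,0,0,0],[0,0,0,0,0,0],[0,0,0,0,0,0],[0,0,0,0,0,0]]]' 0.04 30
python3 -m jog '[[[0,0,-0.015,0,0,0],[0,0,-0.03,0,0,0],[0,0,-0.05,0,0,0],[0,0,-0.05,0,0,0],[0,0,0,0,0,0],[0,0,0,0,0,0]]]'
python3 -c "
from h import *
go([.4414,.282,.171],0)
d=cam('wrist');cv2.imwrite('pics/w7.png',d['frame'][:,:,::-1])"
```

```text
clock: 13.55
tool_pos: [0.6253, -0.1406, 0.0265]
eef_rot: [0.707, 0.707, 0.0, 0.0]
contact_force: [0.3, 0.2, 0.1]
opening: 0.791
finger_force: 0.0
clock: 14.05
tool_pos: [0.6257, -0.1413, 0.0273]
eef_rot: [0.707, 0.707, 0.001, 0.001]
contact_force: [-0.9, -0.2, 6.5]
opening: 0.58
finger_force: 30.7
clock: 14.8
tool_pos: [0.6239, -0.141, 0.1707]
eef_rot: [0.707, 0.707, -0.0, -0.001]
contact_force: [-0.2, 0.1, -3.1]
opening: 0.581
finger_force: 30.6
pos [ 0.6239 -0.141   0.1707] yaw 0.0001 t 14.8 shift [ 4.230e-01 -1.825e-01  1.000e-04]
turn [-0.0015 -0.0004  0.0001]
```

View pics/w7.png

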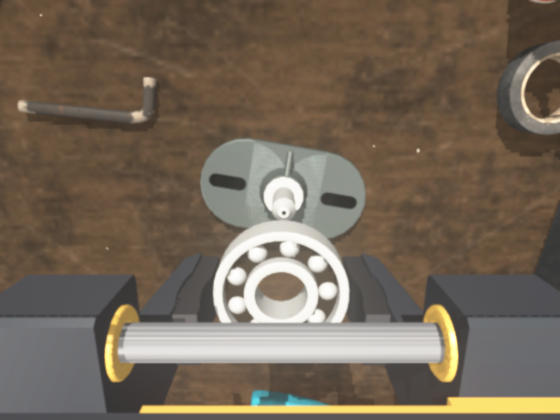

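The worn bearing is in the grip and the axle is bare, with its tip at (284,211).

```bash
python3 -m jog '[[[0.053,-0.023,0,0,0,0],[0.053,-0.023,0,0,0,0],[0.053,-0.023,0,0,0,0],[0.053,-0.023,0,0,0,0],[0.053,-0.023,0,0,0,0],[0.053,-0.023,0,0,0,0],[0.053,-0.023,0,0,0,0],[0.052,-0.022,0,0,0,0],[0,0,0,0,0,0],[0,0,0,0,0,0],[0,0,0,0,0,0]]]'
python3 -c "
from h import *
go([.4414,.282,.01],0)
d=cam('wrist');cv2.imwrite('pics/w8.png',d['frame'][:,:,::-1]);
import pickle;pickle.dump(d,open('w8.pkl','wb'))"
```

```text
clock: 16.23
tool_pos: [0.4424, 0.2796, 0.1705]
eef_rot: [0.708, 0.706, -0.001, 0.0]
contact_force: [-0.2, -0.5, -1.9]
opening: 0.584
finger_force: 30.6
pos [0.4424 0.2796 0.1705] yaw -0.0031 t 16.23 shift [ 0.0027 -0.0009  0.1605]
turn [-0.0006  0.0019 -0.0031]
```

View pics/w8.png

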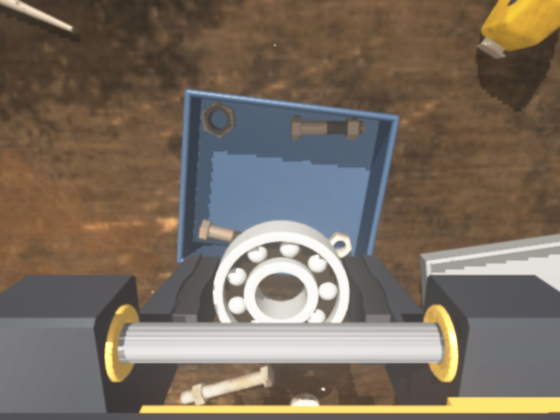

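The box rim's far corners are at (187,93) and (397,117). Bolts and nuts sit near the four corners and the middle is free.

```bash
python3 -c "
from h import *;import pickle
d=pickle.load(open('w8.pkl','rb'))
a,b=ray(d,(187,93),.045)[:2],ray(d,(397,117),.045)[:2];print(a,b,np.hypot(*(b-a)))
u=(b-a)/np.hypot(*(b-a));c=(a+b)/2+65e-3*np.array([u[1],-u[0]]);print(c);go([*c,.01],0)
print([ray(d,p,.01)[:2] for p in((200,232),(342,244))])"
```

```text
[0.37719668 0.35575876] [0.52316714 0.33941723] 0.14688233255374655
[0.44295028 0.28299153]
pos [0.4425 0.2798 0.1707] yaw -0.0033 t 16.27 shift [0.0035 0.0005 0.1607]
turn [-0.0004  0.0014 -0.0033]
[array([0.37190429, 0.24207846]), array([0.49473458, 0.23083237])]
```

```bash
python3 -m jog '[[[0.003,0.0005,0.05,0,0,0],[0,0,0.05,0,0,0],[0,0,0.045,0,0,0],[0,0,0.015,0,0,0],[0,0,0,0,0,0],[0,0,0,0,0,0]]]'
python3 -m jog '[[[0,0,0,0,0,0],[0,0,0,0,0,0],[0,0,0,0,0,0],[0,0,-0.03,0,0,0],[0,0,-0.06,0,0,0],[0,0,-0.06,0,0,0],[0,0,0,0,0,0]]]' 0.066
python3 -m jog '[[[-0.055,-0.001,0,0,0,0],[-0.055,-0.001,0,0,0,0],[-0.055,-0.001,0,0,0,0],[-0.055,-0.001,0,0,0,0],[-0.055,-0.001,0,0,0,0],[-0.055,-0.001,0,0,0,0],[-0.055,-0.001,0,0,0,0],[-0.055,-0.001,0,0,0,0],[-0.055,-0.001,0,0,0,0],[-0.055,-0.001,0,0,0,0],[-0.053,-0.001,0,0,0,0],[0,0,0,0,0,0]]]' 0.072
python3 -m jog '[[[0,0,0,0,0,0],[0,0,0,0,0,0]]]'
python3 -c "
from h import *
d=cam('wrist');cv2.imwrite('pics/w9.png',d['frame'][:,:,::-1]);
import pickle;pickle.dump(d,open('w9.pkl','wb'))
go([.432,-.3197,.02],0)
d=cam('top');cv2.imwrite('pics/t9.png',d['frame'][:,:,::-1])"
```

```text
clock: 17.02
tool_pos: [0.4435, 0.2851, 0.0125]
eef_rot: [0.707, 0.707, 0.001, 0.0]
contact_force: [-1.0, -0.2, -1.4]
opening: 0.584
finger_force: 30.6
clock: 17.9
tool_pos: [0.4448, 0.2863, 0.1653]
eef_rot: [0.707, 0.707, 0.005, 0.001]
contact_force: [-0.1, 1.0, 0.4]
opening: 0.751
finger_force: 0.0
clock: 19.4
tool_pos: [0.4294, -0.3232, 0.1599]
eef_rot: [0.71, 0.704, -0.001, 0.0]
contact_force: [-0.3, 0.2, -0.1]
opening: 0.817
finger_force: 0.0
clock: 19.65
tool_pos: [0.4315, -0.316, 0.1606]
eef_rot: [0.706, 0.708, 0.0, -0.001]
contact_force: [0.4, 0.0, -0.0]
opening: 0.817
finger_force: 0.0
pos [ 0.4316 -0.3162  0.1607] yaw 0.0029 t 19.7 shift [-0.0037  0.0004  0.1407]
turn [-0.0006 -0.0015  0.0029]
```

```bash
python3 -c "
import cv2,numpy as np
a=cv2.imread('pics/w9.png');b=cv2.imread('pics/t9.png')[200:290,140:220];b=cv2.resize(b,(213,240))
o=np.zeros((420,775,3),np.uint8);o[:,:560]=a;o[:240,560:773]=b;cv2.imwrite('pics/m9.png',o)"
```

```text
(no output)
```

View pics/m9.png

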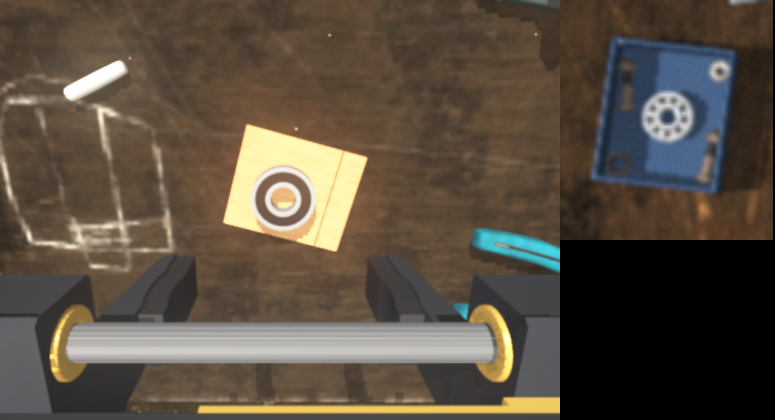

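The worn bearing lies flat in the middle of the box. The new bearing is on the cardboard at (284,198), with the plier handles off to the right from about (475,235).

```bash
python3 -c "
from h import *;import pickle
d=pickle.load(open('w9.pkl','rb'))
im=cv2.cvtColor(d['frame'],cv2.COLOR_RGB2GRAY)[155:245,240:330]
m=((im<90)*255).astype(np.uint8)
cs=[c for c in cv2.findContours(m,cv2.RETR_EXTERNAL,cv2.CHAIN_APPROX_NONE)[0] if len(c)>40]
for c in cs:
  e=cv2.fitEllipse(c);p=np.array(e[0])+[240,155];print(e,p,ray(d,p,.018))
print(ray(d,(284,198),.018),'pliers',ray(d,(473,237),.015))
go([*ray(d,(284,198),.018)[:2],.007],0)
"
```

```text
((16.600601196289062, 83.43672180175781), (12.00347900390625, 59.27774429321289), 96.31409454345703) [256.6006012 238.4367218] [ 0.41117232 -0.35240724  0.018     ]
[ 0.43328713 -0.31835784  0.018     ] pliers [ 0.58887255 -0.35144582  0.015     ]
pos [ 0.4317 -0.3165  0.1609] yaw 0.0027 t 19.75 shift [-0.002   0.0016  0.1539]
turn [-0.0004 -0.001   0.0027]
```

```bash
python3 -m jog '[[[-0.002,0.0015,0.05,0,0,0],[0,0,0.05,0,0,0],[0,0,0.04,0,0,0],[0,0,0.0145,0,0,0],[0,0,0,0,0,0],[0,0,0,0,0,0]]]'
python3 -m jog '[[[0,0,0,0,0,0],[0,0,0,0,0,0],[0,0,0,0,0,0],[0,0,0,0,0,0]]]' 0.04 30
python3 -m jog '[[[0,0,-0.015,0,0,0],[0,0,-0.04,0,0,0],[0,0,-0.055,0,0,0],[0,0,-0.04,0,0,0],[0,0,0,0,0,0],[0,0,0,0,0,0]]]'
python3 -c "
from h import *
go([.6255,-.1414,.15],0)
d=cam('wrist');cv2.imwrite('pics/w10.png',d['frame'][:,:,::-1])"
```

```text
clock: 20.5
tool_pos: [0.4337, -0.3206, 0.0079]
eef_rot: [0.707, 0.707, 0.0, 0.001]
contact_force: [0.9, -0.0, 0.6]
opening: 0.818
finger_force: 0.0
clock: 21.0
tool_pos: [0.4331, -0.3205, 0.0072]
eef_rot: [0.707, 0.707, 0.0, 0.001]
contact_force: [-1.1, -0.1, 7.0]
opening: 0.576
finger_force: 30.0
clock: 21.75
tool_pos: [0.4321, -0.3198, 0.1561]
eef_rot: [0.707, 0.707, -0.0, -0.001]
contact_force: [-0.8, 0.0, -2.1]
opening: 0.574
finger_force: 30.0
pos [ 0.4321 -0.3198  0.1561] yaw 0.0001 t 21.75 shift [0.1784 0.1934 0.006 ]
turn [-0.0011 -0.0007  0.0001]
```

```bash
python3 -c "
import cv2,numpy as np
a=cv2.imread('pics/w7.png')[180:380,180:380];b=cv2.imread('pics/w10.png')[180:380,180:380]
cv2.imwrite('pics/m10.png',cv2.resize(np.hstack([a,b]),None,fx=2,fy=2))"
```

```text
(no output)
```

View pics/m10.png

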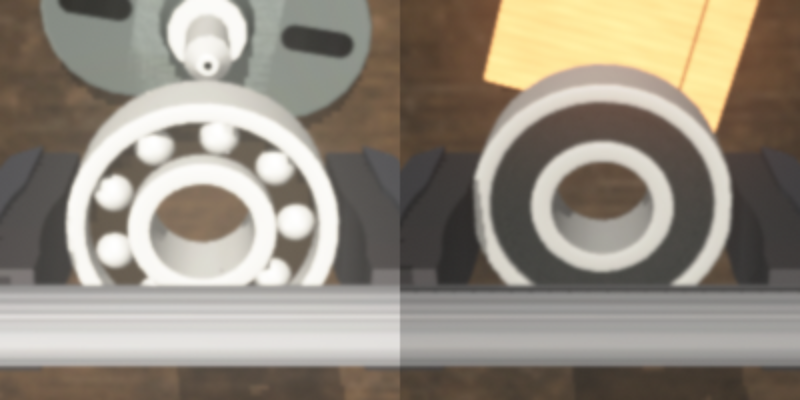

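The new bearing is held level, its race centred near (281.5,283) in full-frame pixels. For the worn one it was about (281,294).

```bash
python3 -c "
from h import *
s=get_state();d=cam('wrist');q=np.array(s['tool_pos'])
print('new-tcp',ray(d,(281.5,283),q[2]+.0108)-q)
print('worn-tcp',ray(d,(281,294),q[2]+.0177)-q)
M=R.from_quat([.7071,.7071,0,0]).as_matrix();t=np.array([.6239,-.141,.1707])
d['C']=t+M@d['mount'][:3,3];d['R']=M@d['mount'][:3,:3]
print('axle',ray(d,(283.5,212.5),.074))
t=np.array([.6262,-.1414,.0628]);d['C']=t+M@d['mount'][:3,3]
print('axle w2',ray(d,(279.5,288),.074))
"
```

```text
new-tcp [-0.00025682  0.0012785   0.0108    ]
worn-tcp [-0.00043688  0.00017707  0.0177    ]
axle [ 0.6250886  -0.14211013  0.074     ]
axle w2 [ 0.62512839 -0.14208676  0.074     ]
```

```bash
python3 -m jog '[[[0.035,0.0386,0,0,0,0],[0.035,0.0386,0,0,0,0],[0.035,0.0386,0,0,0,0],[0.035,0.0386,0,0,0,0],[0.036,0.0386,0,0,0,0],[0,0,0.02,0,0,0],[0,0,0.02,0,0,0],[0,0,0.015,0,0,0],[0,0,0,0,0,0],[0,0,0,0,0,0],[0,0,0,0,0,0],[0,0,0,0,0,0]]]'
python3 -c "
from h import *
go([.6255,-.1433,.033],0);q=[]
for i in range(6):
  q.append(get_state()['tool_pos']);d=cam('wrist')
print(np.mean(q,0),np.std(q,0));cv2.imwrite('pics/w11.png',d['frame'][:,:,::-1])"
```

```text
clock: 23.35
tool_pos: [0.6262, -0.1443, 0.1022]
eef_rot: [0.707, 0.707, 0.0, 0.0]
contact_force: [-0.6, 0.3, -2.2]
opening: 0.572
finger_force: 30.0
pos [ 0.6262 -0.1443  0.1022] yaw -0.0001 t 23.35 shift [ 0.001  -0.0008  0.0692]
turn [ 0.0013  0.0001 -0.0001]
[ 0.62604176 -0.14425431  0.10191352] [1.15930602e-04 4.13381797e-05 1.85708310e-04]
```

View pics/w11.png

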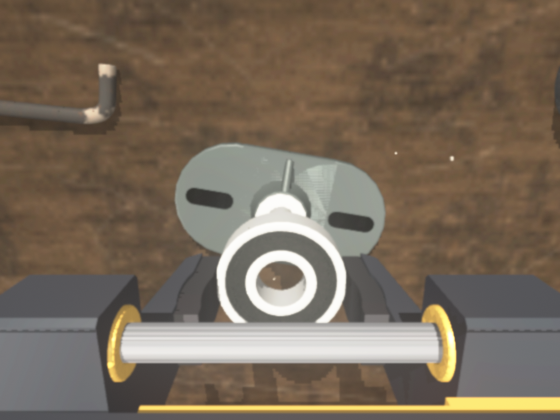

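```bash
python3 -m jog '[[[0.001,-0.0006,0.01,0,0,0],[0,0,0.01,0,0,0],[0,0,0.008,0,0,0],[0,0,0,0,0,0],[0,0,0.006,0,0,0],[0,0,0.006,0,0,0],[0,0,0,0,0,0]]]'
```

```text
clock: 24.52
tool_pos: [0.6248, -0.1431, 0.0609]
eef_rot: [0.707, 0.707, -0.0, -0.0]
contact_force: [0.2, -0.1, -1.6]
opening: 0.572
finger_force: 30.0
```

```bash
python3 -m jog '[[[0,0,0.008,0,0,0],[0,0,0.008,0,0,0],[0,0,0.006,0,0,0],[0,0,0.002,0,0,0],[0,0,0,0,0,0],[0,0,0,0,0,0]]]'
python3 -m jog '[[[0,0,0.001,0,0,0],[0,0,0.001,0,0,0],[0,0,0,0,0,0],[0,0,0,0,0,0]]]'
```

```text
clock: 25.28
tool_pos: [0.6255, -0.1432, 0.0377]
eef_rot: [0.707, 0.707, 0.0, 0.0]
contact_force: [-0.9, 0.4, -2.0]
opening: 0.571
finger_force: 30.0
clock: 25.78
tool_pos: [0.6252, -0.1432, 0.0355]
eef_rot: [0.707, 0.707, 0.0, -0.0]
contact_force: [-0.4, -0.5, -2.0]
opening: 0.568
finger_force: 30.0
```

```bash
python3 -m jog '[[[0,0,0,0,0,0],[0,0,0,0,0,0],[0,0,0,0,0,0],[0,0,-0.02,0,0,0],[0,0,-0.04,0,0,0],[0,0,-0.05,0,0,0],[0,0,0,0,0,0]]]' 0.066
python3 -m jog '[[[0.053,0.002,0,0,0,0],[0.053,0.002,0,0,0,0],[0.053,0.002,0,0,0,0],[0.053,0.002,0,0,0,0],[0.053,0.002,0,0,0,0],[0.055,0.0005,0,0,0,0],[0,0,0,0,0,0],[0,0,0.05,0,0,0],[0,0,0,0,0,0],[0,0,0,0,0,0]]]' 0.056
python3 -c "
from h import *
go([.6363,.1772,.0075],0)
d=cam('wrist');cv2.imwrite('pics/w12.png',d['frame'][:,:,::-1])
import pickle;pickle.dump(d,open('w12.pkl','wb'))"
```

```text
clock: 26.65
tool_pos: [0.6286, -0.144, 0.1512]
eef_rot: [0.707, 0.707, 0.003, 0.004]
contact_force: [0.2, 0.0, -1.0]
opening: 0.745
finger_force: 0.0
clock: 27.9
tool_pos: [0.6363, 0.1759, 0.0965]
eef_rot: [0.708, 0.707, 0.0, 0.0]
contact_force: [1.0, 0.5, 1.4]
opening: 0.635
finger_force: 0.0
pos [0.6363 0.1759 0.0965] yaw -0.0011 t 27.9 shift [ 0.0013 -0.0001  0.089 ]
turn [ 0.0008  0.0002 -0.0011]
```

```bash
python3 -m jog '[[[0.001,0,0.05,0,0,0],[0,0,0.03,0,0,0],[0,0,0.0085,0,0,0],[0,0,0,0,0,0],[0,0,0,0,0,0]]]'
python3 -m jog '[[[0,0,0,0,0,0],[0,0,0,0,0,0],[0,0,0,0,0,0],[0,0,0,0,0,0]]]' 0.03 25
python3 -m jog '[[[0,0,-0.02,0,0,0],[0,0,-0.05,0,0,0],[0,0,-0.06,0,0,0],[0,0,0,0,0,0],[0,0,0,0,0,0]]]'
python3 -c "
from h import *
go([.6255,-.1421,.12],0)
d=cam('wrist');cv2.imwrite('pics/w13.png',d['frame'][:,:,::-1])
g=cv2.cvtColor(d['frame'],cv2.COLOR_RGB2GRAY)
for r in range(226,326,4):print(r,g[r,272:290].mean().round(),end='; ')
h=cv2.cvtColor(cv2.imread('pics/w5.png'),cv2.COLOR_BGR2GRAY);print()
for r in range(226,326,4):print(r,h[r,272:290].mean().round(),end='; ')"
```

```text
clock: 28.58
tool_pos: [0.6372, 0.1781, 0.009]
eef_rot: [0.707, 0.707, 0.001, 0.001]
contact_force: [0.2, 0.3, -0.5]
opening: 0.634
finger_force: 0.0
clock: 29.08
tool_pos: [0.6362, 0.178, 0.0079]
eef_rot: [0.707, 0.707, 0.001, 0.0]
contact_force: [-0.6, -0.0, 5.3]
opening: 0.439
finger_force: 25.0
clock: 29.7
tool_pos: [0.6352, 0.1777, 0.1373]
eef_rot: [0.707, 0.707, -0.0, -0.0]
contact_force: [-0.2, -0.3, -1.4]
opening: 0.439
finger_force: 25.0
pos [0.6352 0.1777 0.1373] yaw 0.0001 t 29.7 shift [-0.3198 -0.0098  0.0173]
turn [-0.0004  0.      0.0001]
226 213.0; 230 193.0; 234 116.0; 238 116.0; 242 140.0; 246 146.0; 250 145.0; 254 144.0; 258 144.0; 262 143.0; 266 199.0; 270 209.0; 274 209.0; 278 208.0; 282 210.0; 286 222.0; 290 225.0; 294 167.0; 298 111.0; 302 111.0; 306 112.0; 310 137.0; 314 142.0; 318 141.0; 322 140.0; 
226 206.0; 230 142.0; 234 129.0; 238 129.0; 242 168.0; 246 161.0; 250 159.0; 254 158.0; 258 157.0; 262 150.0; 266 86.0; 270 86.0; 274 86.0; 278 86.0; 282 95.0; 286 104.0; 290 106.0; 294 119.0; 298 120.0; 302 121.0; 306 122.0; 310 158.0; 314 155.0; 318 154.0; 322 150.0;
```

```bash
python3 -m jog '[[[-0.053,-0.002,0,0,0,0],[-0.053,-0.002,0,0,0,0],[-0.053,-0.002,0,0,0,0],[-0.053,-0.002,0,0,0,0],[-0.053,-0.002,0,0,0,0],[-0.055,0,0,0,0,0],[0,0,0.02,0,0,0],[0,0,0.02,0,0,0],[0,0,0,0,0,0],[0,0,0,0,0,0],[0,0,0,0,0,0]]]'
python3 -c "
from h import *
q=[]
for i in range(5):
  q.append(get_state()['tool_pos']);d=cam('wrist')
print(np.mean(q,0),np.std(q,0));cv2.imwrite('pics/w14.png',d['frame'][:,:,::-1]);s=np.mean(q,0)
print('ring',ray(d,(281,286),s[2]+.0096)-s)"
```

```text
clock: 31.12
tool_pos: [0.6264, -0.1415, 0.0977]
eef_rot: [0.707, 0.708, 0.0, 0.0]
contact_force: [1.0, -0.3, -1.2]
opening: 0.443
finger_force: 25.0
[ 0.62622081 -0.14188602  0.09764911] [1.24649296e-04 2.14645865e-04 6.19944517e-05]
ring [-0.00066834 -0.00082451  0.0096    ]
```

```bash
python3 -m jog '[[[0.0006,-0.0006,0.01,0,0,0],[0,0,0.008,0,0,0],[0,0,0.006,0,0,0],[0,0,0.006,0,0,0],[0,0,0.006,0,0,0],[0,0,0.006,0,0,0],[0,0,0.003,0,0,0],[0,0,0,0,0,0],[0,0,0,0,0,0]]]'
python3 -m jog '[[[0,0,0.001,0,0,0],[0,0,0.001,0,0,0],[0,0,0,0,0,0]]]'
```

```text
clock: 32.5
tool_pos: [0.6253, -0.1416, 0.0522]
eef_rot: [0.707, 0.707, 0.0, 0.0]
contact_force: [0.5, -0.3, -1.3]
opening: 0.442
finger_force: 25.0
clock: 32.88
tool_pos: [0.6252, -0.1416, 0.05]
eef_rot: [0.707, 0.707, 0.0, -0.0]
contact_force: [0.4, -0.2, -1.0]
opening: 0.448
finger_force: 25.0
```

```bash
python3 -m jog '[[[0,0,0,0,0,0],[0,0,0,0,0,0],[0,0,0,0,0,0],[0,0,-0.02,0,0,0],[0,0,-0.04,0,0,0],[0,0,-0.04,0,0,0],[0,0,0,0,0,0]]]' 0.056
python3 -m jog '[[[0.048,0.004,0,0,0,0],[0.048,0.004,0,0,0,0],[0.048,0.004,0,0,0,0],[0.048,0.004,0,0,0,0],[0.0484,0.0065,0,0,0,0],[0,0,0.05,0,0,0],[0,0,0,0,0,0],[0,0,0.05,0,0,0],[0,0,0.032,0,0,0],[0,0,0,0,0,0],[0,0,0,0,0,0]]]' 0.05
python3 -m jog '[[[0,0,0.01,0,0,0],[0,0,0,0,0,0]]]'
```

```text
clock: 33.75
tool_pos: [0.628, -0.1422, 0.1549]
eef_rot: [0.707, 0.707, 0.003, 0.004]
contact_force: [0.5, -0.2, -1.0]
opening: 0.634
finger_force: 0.0
clock: 35.12
tool_pos: [0.6492, 0.0981, 0.0202]
eef_rot: [0.708, 0.707, 0.001, 0.001]
contact_force: [0.3, -0.4, 0.0]
opening: 0.568
finger_force: 0.0
clock: 35.38
tool_pos: [0.6476, 0.0988, 0.0083]
eef_rot: [0.707, 0.707, 0.0, -0.0]
contact_force: [0.6, -0.0, -0.4]
opening: 0.567
finger_force: 0.0
```

```bash
python3 -m jog '[[[0,0,0,0,0,0],[0,0,0,0,0,0],[0,0,0,0,0,0],[0,0,0,0,0,0]]]' 0.02 25
python3 -m jog '[[[0,0,-0.02,0,0,0],[0,0,-0.05,0,0,0],[0,0,-0.06,0,0,0],[-0.048,-0.004,0,0,0,0],[-0.048,-0.004,0,0,0,0],[-0.048,-0.004,0,0,0,0],[-0.048,-0.004,0,0,0,0],[-0.0484,-0.0063,0,0,0,0],[0,0,0.02,0,0,0],[0,0,0,0,0,0],[0,0,0,0,0,0],[0,0,0,0,0,0]]]'
python3 -c "
from h import *
q=[]
for i in range(5):
  q.append(get_state()['tool_pos']);d=cam('wrist')
s=np.mean(q,0);print(s,np.std(q,0));cv2.imwrite('pics/w15.png',d['frame'][:,:,::-1])
g=cv2.cvtColor(d['frame'],cv2.COLOR_RGB2GRAY);h=cv2.cvtColor(cv2.imread('pics/w3.png'),cv2.COLOR_BGR2GRAY)
for r in range(226,326,4):print(r,int(g[r,274:288].mean()),int(h[r,274:288].mean()),end='; ')
print()
for c in range(234,332,4):print(c,int(g[285:289,c].mean()),int(h[285:289,c].mean()),end='; ')"
```

```text
clock: 35.88
tool_pos: [0.6478, 0.0989, 0.0083]
eef_rot: [0.707, 0.707, 0.0, 0.0]
contact_force: [-0.3, -0.6, 3.0]
opening: 0.347
finger_force: 25.0
clock: 37.38
tool_pos: [0.6261, -0.1406, 0.119]
eef_rot: [0.707, 0.708, 0.001, 0.0]
contact_force: [0.1, -0.3, -0.8]
opening: 0.352
finger_force: 25.0
[ 0.62584777 -0.14090425  0.11867926] [0.00016286 0.00023176 0.00020982]
226 250 187; 230 249 187; 234 250 187; 238 233 180; 242 226 187; 246 228 189; 250 254 230; 254 253 238; 258 252 234; 262 217 219; 266 103 223; 270 103 101; 274 103 69; 278 99 70; 282 99 74; 286 100 85; 290 104 88; 294 224 169; 298 225 184; 302 227 187; 306 235 189; 310 253 239; 314 252 234; 318 248 231; 322 135 127; 
234 75 57; 238 75 57; 242 129 134; 246 228 234; 250 252 234; 254 250 224; 258 138 112; 262 163 102; 266 132 96; 270 102 90; 274 102 88; 278 100 86; 282 100 86; 286 100 84; 290 100 82; 294 118 83; 298 196 135; 302 203 162; 306 242 193; 310 253 235; 314 253 235; 318 250 233; 322 85 66; 326 85 68; 330 92 70;
```

```bash
python3 -m jog '[[[-0.0003,-0.0003,0.02,0,0,0],[0,0,0.008,0,0,0],[0,0,0.006,0,0,0],[0,0,0.006,0,0,0],[0,0,0.006,0,0,0],[0,0,0.004,0,0,0],[0,0,0.002,0,0,0],[0,0,0,0,0,0],[0,0,0,0,0,0]]]'
python3 -m jog '[[[0,0,0.001,0,0,0],[0,0,0.001,0,0,0],[0,0,0,0,0,0]]]'
```

```text
clock: 38.75
tool_pos: [0.6252, -0.1419, 0.0662]
eef_rot: [0.707, 0.707, 0.0, 0.0]
contact_force: [0.1, 0.0, 0.5]
opening: 0.349
finger_force: 25.0
clock: 39.12
tool_pos: [0.6251, -0.1419, 0.0643]
eef_rot: [0.707, 0.707, 0.0, 0.0]
contact_force: [0.2, 0.2, 2.0]
opening: 0.351
finger_force: 25.0
```

```bash
python3 -m jog '[[[0,0,0.001,0,0,0],[0,0,0.001,0,0,0],[0,0,0,0,0,0]]]'
```

```text
clock: 39.5
tool_pos: [0.6252, -0.142, 0.064]
eef_rot: [0.707, 0.707, 0.0, 0.0]
contact_force: [-4.8, 0.0, 13.8]
opening: 0.354
finger_force: 25.0
```

```bash
python3 -m jog '[[[0,0,-0.0015,0,0,0],[0,0,0,0,0,0]]]'
python3 -m jog '[[[0,0,0,0,0,0],[0,0,0,0,0,0],[0,0,0,0,0,0],[0,0,-0.02,0,0,0],[0,0,-0.05,0,0,0],[0.005,-0.0065,-0.05,0,0,0],[0,0,0,0,0,0],[0,0,0,0,0,0],[0,0,0,0,0,0]]]' 0.05
python3 -c "
from h import *;import pickle
go([.6188,-.1366,.1826])
d=cam('wrist');cv2.imwrite('pics/w16.png',d['frame'][:,:,::-1]);e=pickle.load(open('w1.pkl','rb'))
for f in(e,d):
  g=cv2.cvtColor(f['frame'],cv2.COLOR_RGB2GRAY)
  print('v',[int(x) for x in g[160:240:2,291]]);print('u',[int(x) for x in g[205,255:327:2]])
  print('u200',[int(x) for x in g[185,255:327:2]])
  print(f['C'].round(4),proj(f,[.6253,-.1421,.074]),proj(f,[.6253,-.1421,.073]))
"
```

```text
clock: 39.75
tool_pos: [0.6252, -0.1419, 0.0642]
eef_rot: [0.707, 0.707, 0.0, 0.0]
contact_force: [-1.8, 1.1, 8.3]
opening: 0.351
finger_force: 25.0
clock: 40.88
tool_pos: [0.6177, -0.1369, 0.1824]
eef_rot: [0.707, 0.707, -0.001, -0.001]
contact_force: [0.1, 0.4, -0.5]
opening: 0.564
finger_force: 0.0
pos [ 0.6177 -0.1369  0.1824] yaw 0.0 t 40.88 shift [ 0.0003  0.0011 -0.0002]
v [156, 152, 147, 160, 227, 251, 254, 247, 206, 237, 137, 162, 173, 176, 222, 238, 254, 254, 254, 252, 184, 202, 252, 253, 253, 254, 221, 111, 235, 246, 180, 143, 189, 247, 254, 254, 253, 225, 100, 98]
u [170, 245, 254, 235, 125, 165, 168, 219, 254, 254, 254, 253, 226, 172, 181, 241, 253, 253, 253, 252, 250, 245, 212, 171, 246, 254, 254, 254, 245, 178, 170, 179, 252, 254, 226, 160]
u200 [171, 172, 178, 228, 253, 254, 237, 122, 101, 123, 135, 150, 168, 172, 172, 171, 171, 171, 171, 172, 172, 173, 172, 170, 155, 138, 205, 250, 231, 251, 254, 251, 187, 166, 165, 165]
[ 0.618  -0.0665  0.329 ] [290.936296   213.78417415] [290.90101508 213.38258446]
v [164, 164, 164, 172, 222, 249, 254, 251, 149, 109, 123, 136, 172, 170, 202, 233, 251, 255, 254, 253, 230, 228, 253, 253, 254, 255, 238, 190, 248, 235, 181, 131, 187, 237, 254, 254, 254, 248, 133, 98]
u [188, 220, 253, 253, 182, 145, 166, 171, 238, 254, 254, 254, 252, 217, 174, 192, 246, 253, 253, 253, 252, 248, 204, 176, 236, 253, 254, 254, 253, 209, 172, 156, 200, 254, 253, 187]
u200 [135, 170, 178, 191, 242, 254, 253, 225, 123, 109, 117, 128, 135, 153, 167, 173, 173, 172, 172, 173, 173, 172, 170, 153, 136, 123, 114, 109, 119, 218, 253, 254, 237, 191, 186, 198]
[ 0.6175 -0.0667  0.3288] [292.879394   213.54989646] [292.8401982  213.14898049]
```

```bash
python3 -c "
from plant import *
print(finish_job())"
```

```text
the job is handed in; nothing more can be done
None
```

I changed the bearing and handed the job in at about 41 s. The new bearing, distance ring and collar are on the axle and were pressed home. The worn bearing is in the scrap box and the gripper is open and clear. I haven't seen a verdict; the final fit was checked by comparing image brightness profiles with the original assembly, as my 14 picture views were used up.

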